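# Dispense tip-protector caps from a dial-lid jar

## Task

Turn the dial on the lid of the clear jar until its largest opening lines up with the outlet at the red mark; only then tip the jar over by its red crank grip, rocking it if need be, until all five orange caps lie in the wire basket. Then swing the jar back fully upright and let go, without disturbing the basket or the other things on the bench.

Things in the scene. Friction and masses are not known exactly. Their poses are not given: they have to be found in the camera images.
- stand: Fixed stand of the dispenser: grey foot plate and two slanted aluminium legs (at y = -68 and +68 mm) that carry the jar's pivot. Origin on the bench exactly below the pivot; z up; y along the pivot axis; the jar tips towards the stand's +x, where the basket stands. The stand's place and yaw vary.
- pivot (a point): Centre of the jar's level pivot axis (along the stand's y), 165 mm above the bench, half-way up the jar. Does not move with the jar.
- jar (a joint): Tip angle of the clear jar (100 mm wide, 124 mm tall, bottom 60 mm below the pivot when upright). 0 = upright (stop); grows as it tips towards the stand's +x; stop at 2.5 rad, lid facing down and away; caps start to slide out at about 2 rad and all come by 2.5 or with rocking back to about 1.2. It stays where it is left: pivot friction 0.35 N m, about 5 N at the crank grip.
- crank_grip (a point): Centre of the red crank grip: 20 mm thick, 70 mm long, along the stand's y, free-spinning, 132 mm along -y from the pivot; the black crank arm is 46 mm from it, towards the jar. At tip angle q it is at x = 80 sin(q - 1.25), z = 80 cos(q - 1.25) mm from the pivot, in the stand's axes: it passes over the top, so a tool pointing down can hold it all the way. Site axes: the jar's.
- dial (a joint): Angle of the white dial (100 mm disc) about the jar's axis, counter-clockwise from above positive, limits -0.8 and 2.9. 0 = its largest opening (36 mm hole) exactly over the outlet; its other openings, 14 and 10 mm, are too small for a cap. Starts between 0.9 and 2.6: turn it clockwise. Friction 0.06 N m, no click stops, stays where left; the jar cannot turn with it.
- dial_grip (a point): Centre of the upright blue grip bar across the dial: 80 mm long along the point's y, 14 mm wide along x, 32 mm tall (centre 16 mm below its top, 20 mm above the dial's face), on the jar's axis, 94 mm above the pivot when the jar is upright. The point turns with the dial; its +x points to the largest opening.
- outlet (a point): Centre of the outlet, a 36 mm hole in the fixed grey plate under the dial, 27 mm off the jar's axis towards the tipping side and 68 mm above the pivot when upright; a red mark stands on the jar's rim beside it. Moves with the jar.
- basket: Steel wire basket, loose, 230 x 210 x 60 mm (x, y, z), walls 4 mm, standing just beyond the jar with its near wall under it, under the tipped outlet; weighs about 0.7 kg. Origin at the centre of its underside. It already stands right; leave it there.
- cap0_c (a point): Centre of an orange tip-protector cap: round-ended, 17 mm diameter, 22 mm long, 10 g; starts lying inside the jar.
- cap1_c (a point): Centre of an orange tip-protector cap: round-ended, 17 mm diameter, 22 mm long, 10 g; starts lying inside the jar.
- cap2_c (a point): Centre of an orange tip-protector cap: round-ended, 17 mm diameter, 22 mm long, 10 g; starts lying inside the jar.
- cap3_c (a point): Centre of an orange tip-protector cap: round-ended, 17 mm diameter, 22 mm long, 10 g; starts lying inside the jar.
- cap4_c (a point): Centre of an orange tip-protector cap: round-ended, 17 mm diameter, 22 mm long, 10 g; starts lying inside the jar.
- steel_cup: Bystander, leave alone: upright steel cup, 70 mm wide, 75 mm tall. Origin under its centre.
- spray: Bystander, leave alone: white bottle with blue cap, 60 mm wide, 170 mm tall. Origin under its centre.
- tag_tray: Bystander, leave alone: blue two-compartment tray, 120 x 80 x 40 mm. Origin under its centre.
- brush: Bystander, leave alone: cleaning brush lying down. Origin under its centre.
- bowl: Bystander, leave alone: steel bowl, 140 mm wide, 50 mm tall. Origin under its centre.
- tape_roll: Bystander, leave alone: roll of white tape lying flat, 90 mm wide, 25 mm tall. Origin under its centre.

How it is judged:
By the outcome, as a careful person would: the job done as asked, in the order asked, and still so for the second after the job is handed in, with the robot touching nothing.
It also fails if it takes over 72 s, if anything falls off the work surface, if the arm or the gripper's body presses on something with over 40 N, if the wrist force passes 120 N, or if a joint passes its speed limit or range.

## Robot

A 7-joint arm with a two-finger parallel gripper is mounted at the origin on the work surface. World frame = base frame: x ahead of the robot, y to its left, z up, the work surface at z = 0. Lengths are in m, angles in rad, forces in N, time in s.
With the tool pointing down it reaches from about 0.425 to 0.925 m from the base axis. Payload 6.8 kg.
Tool frame: the origin (TCP) lies midway between the tips of the shut fingers; the grasp point (between the pads) lies 19 mm behind it; z points along the fingers, y is the direction in which the jaws open and shut (so a half turn about z gives the same grasp; the last joint's range is limited). The gripper opens to 85 mm and grips with 20 to 120 N. Pads are 22 mm wide; open, the fingers measure 114 mm over their backs; the gripper's body (76 mm by 85 mm) begins 54 mm behind the grasp point. The pads swing forward as they close: fully open they stand 13 mm farther back than shut.
Start: joints at [-1.232, 0.477, 0.022, 1.555, -0.011, 1.109, -0.083], TCP at [0.292, 0.609, 0.231] pointing down, gripper open.
Joint ranges: [-2.96, 2.96], [-0.34, 2.1], [-1.41, 1.46], [0.24, 2.44], [-1.37, 4.51], [0.17, 1.92], [-2.96, 2.96]. Speed limits (rad/s): [2.39, 2.39, 3.14, 3.14, 3.14, 3.14, 3.14].

## Interface

Orientations are given as a rotation vector (axis times angle).
In Python, from bench import r gives the robot as it stands.
- The arm moves only by the tool send_rows, never from a script. Its argument "deltas" is a list of rows, each a list of 7 numbers: the opening, from 0 (shut) to 1 (fully open), then the shift along the tool's x, y, z as a fraction of full scale, then the turn, a rotation vector about the tool's x, y, z as a fraction of full scale. In form: [[hand, x, y, z, ax, ay, az], ...]. A call has 1 to 20 rows; each row is the pose to reach, as a shift and turn from the pose commanded when the call began, along the tool's axes at that moment, turning the shorter way round; what a row does not reach only later rows make up. Full scale, the value 1, is 150 mm for a shift and 180 degrees for a turn. A row lasts 1/12 s, in which the tool goes at most 41.7 mm and 7.16 degrees, less where a joint would pass 70% of its speed; a pose out of reach is approached as far as the arm can. A call with a number of a shift or a turn outside -1 to 1 is refused whole. A call with a gripper value outside its range is refused whole. The fingers move at their own pace and stop on an object; "squeeze" is the grip in N (left out, the last holds). Time passes only in rows, so rows that repeat a pose let the fingers close. It gives the time, the measured TCP pose, the force and the opening at its end, in the units of the state.
- r.get_obs(): the state, without advancing time (a new reading comes with each control period).
- r.grab_frame(name): name is "side" or "top"; returns a dict with "pixels" (400x640x3 uint8, red, green, blue), "camera_matrix" (3x3 intrinsics, pixels), "rvec" (rotation vector, rad) and "tvec" (3), from world to camera coordinates, as OpenCV has them. Camera axes: x right, y down, z forward; pixel columns grow to the right and rows downward; lengths in m; the calibration is good to about 2 mm. A picture is of the moment at which its call begins. There is no depth.
- r.hand_in(): hands the job in, once; it reports no verdict.
The state is a dict: "clock": time; "joints": joint angles; "qvel": joint speeds; "tau": joint torques, N m; "tcp_pos": TCP position; "orientation": TCP orientation; "contact_force": force on the tool from outside, world axes, zero at the start; "moment": the same for the moment, N m; "grip_width": finger opening in m.
Only numpy, scipy, OpenCV 4.12 (cv2) and the standard library are available. Lean on these libraries where they do the work, as an engineer would, in place of code of your own. Each camera call takes 0.05 s, during which the arm holds its last target. There are 200 camera calls.

## Working session

There is one attempt and no reset: what is moved stays moved. The work goes in short steps, Python scripts to look and compute and a tool call to move; the robot and the scene stay as the last step left them, time stands still between calls to the robot, and variables do not carry over. Pictures are saved under pics/ and viewed, about 8 in all and at most 12, crops included, and the job is handed in when it is done.

Besides the shell and the picture viewer there is one more tool, called after "Request:" as name(argument=value, ...) on one line, values as JSON. send_rows: Moves the arm, as the interface text tells. Shift numbers are shares of 150 mm and turn numbers shares of 180 degrees, none past 1 either way. Its arguments: {"type":"object","properties":{"deltas":{"type":"array","items":{"type":"array","items":{"type":"number"}}},"squeeze":{"type":"number"}},"required":["deltas"]}

```bash
mkdir -p pics; cat > h.py <<'E'
import numpy as np, cv2, sys
from bench import r
from scipy.spatial.transform import Rotation as R
np.set_printoptions(precision=4,suppress=True)
def grab(n,save=None):
    f=r.grab_frame(n); f['R']=cv2.Rodrigues(np.array(f['rvec'],float))[0]; f['t']=np.array(f['tvec'],float).ravel()
    f['K']=np.array(f['camera_matrix']); f['bgr']=f['pixels'][:,:,::-1].copy()
    if save: cv2.imwrite('pics/'+save,f['bgr'])
    return f
def ray(f,u,v):
    d=f['R'].T@np.linalg.solve(f['K'],[u,v,1.]); return -f['R'].T@f['t'],d/np.linalg.norm(d)
def onz(f,u,v,z):
    c,d=ray(f,u,v); return c+d*(z-c[2])/d[2]
def cross(f,p,g,q):
    a,d=ray(f,*p); b,e=ray(g,*q); s=np.linalg.lstsq(np.c_[d,-e],b-a,rcond=None)[0]
    x,y=a+s[0]*d,b+s[1]*e; return (x+y)/2,np.linalg.norm(x-y)
def proj(f,P):
    return cv2.projectPoints(np.atleast_2d(np.array(P,float)),np.array(f['rvec'],float),f['t'],f['K'],None)[0][:,0]
E
python3 - <<'E'
from h import *
f=grab('top','top0.png'); g=grab('side','side0.png')
for x in(f,g): print(-x['R'].T@x['t'],x['K'][0,0],x['R'][2])
print(r.get_obs())
E
```

```text
[0.2919 0.0404 1.3701] 465.69739104333183 [ 0.2034 -0.0013 -0.9791]
[ 0.1949 -0.8321  1.1666] 498.0794554313235 [ 0.2666  0.6249 -0.7338]
{'clock': 0.1, 'joints': array([-1.2321,  0.4777,  0.0223,  1.5563, -0.0115,  1.1093, -0.0831]), 'qvel': array([ 0.0004,  0.0002,  0.0001, -0.0045, -0.0009, -0.0008, -0.0009]), 'tau': array([  0.0047, -59.7768,   1.6142, -28.1954,   0.013 ,   0.005 ,
         0.    ]), 'tcp_pos': array([0.2914, 0.6083, 0.2304]), 'orientation': array([-0.6959, -3.0633,  0.0025]), 'contact_force': array([-0.047 ,  0.1751, -1.1353]), 'moment': array([ 0.0346,  0.0156, -0.0391]), 'grip_width': 0.08536586201533476}
```

View pics/top0.png

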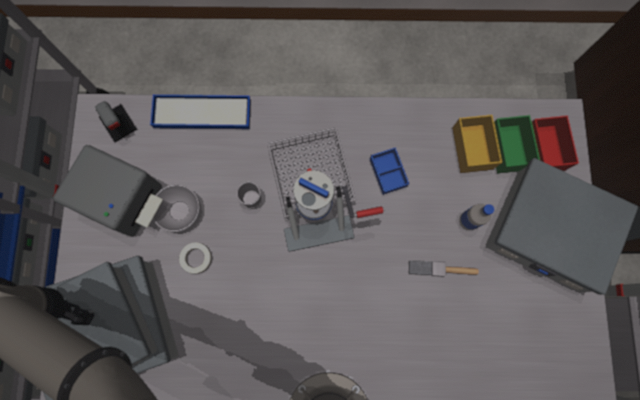

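View pics/side0.png

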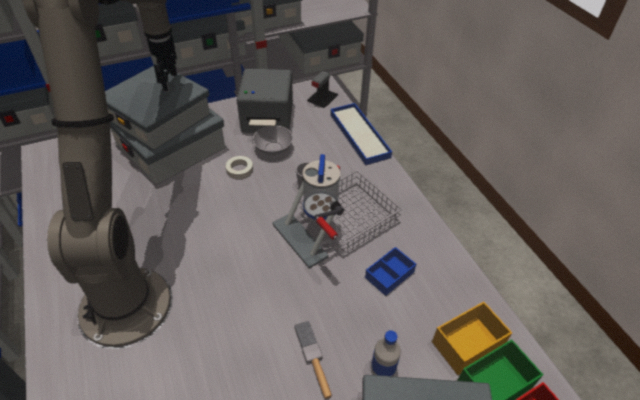

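The top view shows the jar at about (315,190), the blue bar at (314,187), the red grip at (369,212) and the basket at (312,165). In the side view the blue bar is at (322,167) and the red grip at (326,227). Next I'll measure them with colour masks and a zoomed crop.

```bash
cat >> h.py <<'E'
def blobs(f,kind,box,amin=8):
    hsv=cv2.cvtColor(f['bgr'],cv2.COLOR_BGR2HSV)
    if kind=='red': m=(cv2.inRange(hsv,(0,140,60),(7,255,255))|cv2.inRange(hsv,(172,140,60),(180,255,255)))
    if kind=='blue': m=cv2.inRange(hsv,(105,140,50),(125,255,255))
    if kind=='orange': m=cv2.inRange(hsv,(8,140,80),(20,255,255))
    k=np.zeros_like(m); x0,y0,x1,y1=box; k[y0:y1,x0:x1]=m[y0:y1,x0:x1]
    out=[]
    for c in cv2.findContours(k,cv2.RETR_EXTERNAL,cv2.CHAIN_APPROX_NONE)[0]:
        a=len(c)
        if a>=amin:
            mm=np.zeros_like(m); cv2.drawContours(mm,[c],-1,255,-1); ys,xs=np.nonzero(mm&k)
            p=np.c_[xs,ys].astype(float); mu=p.mean(0); w,v=np.linalg.eigh(np.cov((p-mu).T)); d=v[:,1]
            s=(p-mu)@d; out.append((len(p),mu,mu+d*s.min(),mu+d*s.max()))
    return sorted(out,key=lambda o:-o[0])
E
python3 - <<'E'
from h import *
f=grab('top');g=grab('side')
T=(255,120,400,260);S=(260,140,410,270)
for k in('red','blue'):
    for n,x,b in(('t',f,T),('s',g,S)):
        for o in blobs(x,k,b,5): print(k,n,*o)
a=f['bgr'][150:250,260:400];b=g['bgr'][145:265,265:405]
a=cv2.resize(a,None,fx=5,fy=5,interpolation=cv2.INTER_CUBIC)
b=cv2.resize(b,None,fx=5,fy=5,interpolation=cv2.INTER_CUBIC)
cv2.imwrite('pics/ct.png',a);cv2.imwrite('pics/cs.png',b)
E
```

```text
red t 144 [369.6389 211.6528] [382.0359 209.1801] [357.2251 214.1288]
red s 172 [326.1977 226.7849] [318.0628 217.8536] [334.2343 235.6083]
blue t 746 [387.0992 171.0885] [381.4962 152.7141] [392.6459 189.2784]
blue t 147 [313.3197 187.4082] [326.8429 194.3078] [299.7521 180.4859]
blue s 335 [392.8896 261.9821] [409.3497 262.9304] [367.4887 260.5186]
blue s 79 [321.2278 165.3165] [322.1715 154.9248] [320.2556 176.0232]
blue s 26 [379.1538 268.1923] [383.9143 267.8406] [372.9741 268.6489]
blue s 9 [388.4444 152.    ] [389.8051 150.7822] [386.0934 154.1043]
```

View pics/ct.png

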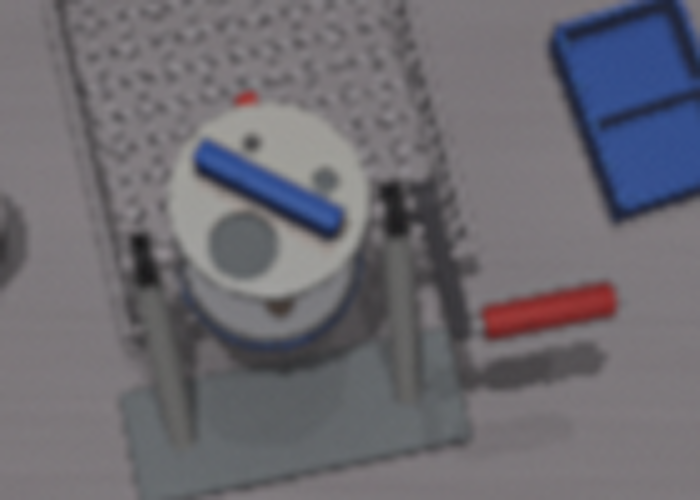

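View pics/cs.png

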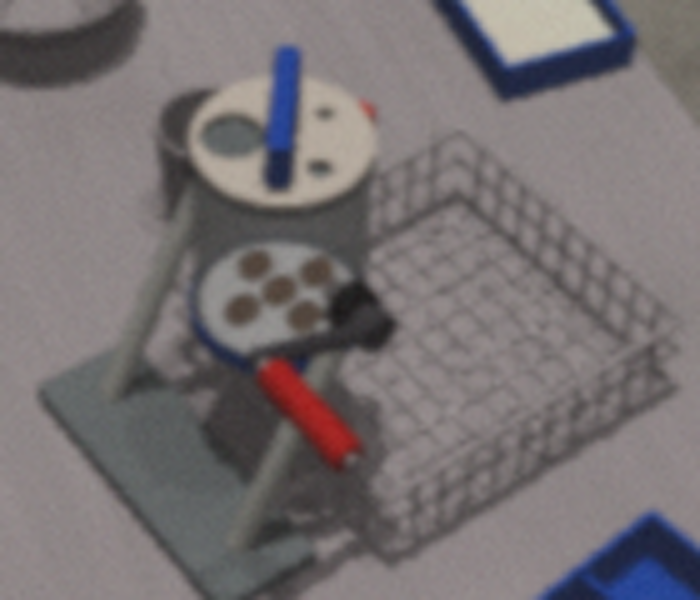

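```bash
python3 - <<'E'
from h import *
f=grab('top');g=grab('side')
T=(255,120,360,260);S=(260,140,350,270)
bt=[o for o in blobs(f,'blue',T)if 300<o[1][0]<330][0];bs=[o for o in blobs(g,'blue',S)if o[1][1]<190][0]
rt=blobs(f,'red',(340,190,400,230))[0];rs=blobs(g,'red',(300,200,350,250))[0]
G,e=cross(f,rt[1],g,rs[1]);print('grip',G,e)
print('grip z190',onz(f,*rt[1],.1915),onz(g,*rs[1],.1915))
E=[onz(f,*rt[i],.1915) for i in(2,3)];d=E[0]-E[1];print('axis yaw(top)',np.arctan2(d[1],d[0])+np.pi/2,np.linalg.norm(d))
E=[onz(g,*rs[i],.1915) for i in(2,3)];d=E[1]-E[0];print('axis yaw(side)',np.arctan2(d[1],d[0])+np.pi/2,np.linalg.norm(d))
B=onz(f,*bt[1],.273);print('bar',B,'side',onz(g,*bs[1],.268),cross(f,bt[1],g,bs[1]))
E=[onz(f,*bt[i],.273) for i in(2,3)];d=E[0]-E[1];print('bar dir',d,np.arctan2(d[1],d[0]),np.linalg.norm(d))
v=(onz(f,*rt[1],.1915)-B)[:2];print('dist',np.linalg.norm(v),.1523,'yaw',np.arctan2(v[1],v[0])-np.arctan2(-.132,-.0759))
H=onz(f,260+243/5,150+244/5,.239);print('hole',H)
M=onz(f,260+247/5,150+98/5,.24);print('mark',M)
for h in(H,M):print(np.arctan2(*(h-B)[1::-1]),np.linalg.norm((h-B)[:2]))
# disc fit
x=f['bgr'].astype(int);m=((x.min(2)>150)).astype(np.uint8);m[:, :290]=0;m[:,340:]=0;m[:165]=0;m[215:]=0
c=max(cv2.findContours(m,0,1)[0],key=cv2.contourArea);print(cv2.minEnclosingCircle(c),onz(f,*cv2.minEnclosingCircle(c)[0],.239))
E
```

```text
grip [ 0.5359 -0.0993  0.1959] 0.001539788271302161
grip z190 [ 0.5361 -0.0997  0.1915] [ 0.5383 -0.096   0.1915]
axis yaw(top) 0.21013890073355923 0.0657837747271591
axis yaw(side) 0.2146801450175162 0.07091553339281957
bar [0.5781 0.0465 0.273 ] side [0.5831 0.0447 0.268 ] (array([0.5818, 0.0462, 0.2664]), np.float64(0.0038440690311643236))
bar dir [-0.0339 -0.0663  0.    ] -2.0436092353904267 0.07445217550589377
dist 0.1520816435768794 0.1523 yaw 0.24215167503125334
hole [0.5574 0.0578 0.239 ]
mark [0.6329 0.0567 0.24  ]
2.6408453495576123 0.023544416285129065
0.18463290075384242 0.055779508845735445
((313.60662841796875, 189.48829650878906), 18.564170837402344) [0.5815 0.0455 0.239 ]
```

Two measurements agree: the pivot is at about (0.581, 0.046), stand yaw is about 0.215, and the dial's x direction is at 2.669, so the dial angle is about 2.45 rad. I'll go over high.

Request:
send_rows(deltas=[[1,0,0,-0.3,0,0,0],[1,0,0,-0.6,0,0,0],[1,0,0,-0.9,0,0,0],[1,-0.3,-0.23,-0.9,0,0,0],[1,-0.55,-0.42,-0.9,0,0,0],[1,-0.84,-0.64,-0.9,0,0,0],[1,-0.84,-0.64,-0.9,0,0,0],[1,-0.84,-0.64,-0.9,0,0,0]])

```text
clock: 0.97
tcp_pos: [0.3697, 0.4602, 0.3675]
orientation: [0.712, 3.056, -0.002]
contact_force: [0.6, 0.6, 0.3]
grip_width: 0.0853
```

Request:
send_rows(deltas=[[1,-0.25,-0.19,0,0,0,0],[1,-0.5,-0.38,0,0,0,0],[1,-0.75,-0.57,0,0,0,0],[1,-0.84,-0.64,0,0,0,0],[1,-0.84,-0.64,0,0,0,0]])

```text
clock: 1.38
tcp_pos: [0.4403, 0.3189, 0.3669]
orientation: [0.713, 3.057, -0.003]
contact_force: [0.6, -0.0, 0.9]
grip_width: 0.0854
```

Request:
send_rows(deltas=[[1,-0.25,-0.19,0,0,0,0],[1,-0.5,-0.38,0,0,0,0],[1,-0.75,-0.57,0,0,0,0],[1,-0.84,-0.64,0,0,0,0],[1,-0.84,-0.64,0,0,0,0]])

```text
clock: 1.8
tcp_pos: [0.5112, 0.1778, 0.3668]
orientation: [0.713, 3.057, -0.003]
contact_force: [0.6, -0.8, 1.1]
grip_width: 0.0856
```

Request:
send_rows(deltas=[[1,-0.25,-0.19,0,0,0,-0.035],[1,-0.5,-0.38,0,0,0,-0.07],[1,-0.75,-0.57,0,0,0,-0.11],[1,-0.84,-0.64,0,0,0,-0.15],[1,-0.84,-0.64,0,0,0,-0.19],[1,-0.84,-0.64,0,0,0,-0.23],[1,-0.84,-0.64,0,0,0,-0.27],[1,-0.84,-0.64,0,0,0,-0.31],[1,-0.84,-0.64,0,0,0,-0.35],[1,-0.84,-0.64,0,0,0,-0.39],[1,-0.84,-0.64,0,0,0,-0.43],[1,-0.84,-0.64,0,0,0,-0.46],[1,-0.84,-0.64,0,0,0,-0.492],[1,-0.84,-0.64,0,0,0,-0.492],[1,-0.84,-0.64,0,0,0,-0.492]])

```text
clock: 3.05
tcp_pos: [0.5803, 0.0453, 0.3662]
orientation: [-1.637, 2.682, 0.0]
contact_force: [0.7, 0.3, 0.2]
grip_width: 0.0854
```

```bash
cat >> h.py <<'E'
def todo(pos,psi=None):
    o=r.get_obs(); Rt=R.from_rotvec(o['orientation']); M=Rt.as_matrix()
    cur=np.arctan2(M[1,1],M[0,1]); psi=cur if psi is None else psi
    W=np.array([[-np.sin(psi),np.cos(psi),0],[np.cos(psi),np.sin(psi),0],[0,0,-1]]).T
    print('clk',round(o['clock'],2),'tcp',o['tcp_pos'],'psi',cur,'tilt',M[:,2],'F',o['contact_force'],'w',o['grip_width'],'j',o['joints'])
    print('shift',M.T@(np.array(pos)-o['tcp_pos'])/.15,'turn',(Rt.inv()*R.from_matrix(W)).as_rotvec()/np.pi)
E
python3 -c "
from h import *
todo([.581,.046,.29],2.669)"
```

```text
clk 3.05 tcp [0.5803 0.0453 0.3662] psi 2.66665318425061 tilt [-0.0001  0.0002 -1.    ] F [0.7493 0.2642 0.1814] w 0.08537445724858969 j [-0.3464  0.2247  0.198   1.6148 -0.0456  1.3067  2.5254]
shift [-0.0065 -0.0021  0.5081] turn [ 0.0001  0.     -0.0007]
```

Request:
send_rows(deltas=[[0.6,0,0,0.25,0,0,0],[0.6,0,0,0.5,0,0,0],[0.6,0,0,0.65,0,0,0],[0.6,0,0,0.75,0,0,0],[0.6,0,0,0.79,0,0,0],[0.6,0,0,0.79,0,0,0]])

```text
clock: 3.55
tcp_pos: [0.5795, 0.0449, 0.2464]
orientation: [1.636, -2.679, -0.001]
contact_force: [-0.2, -0.7, 1.5]
grip_width: 0.0509
```

Request:
send_rows(deltas=[[0.3,0,0,0,0,0,0],[0.1,0,0,0,0,0,0],[0,0,0,0,0,0,0],[0,0,0,0,0,0,0],[0,0,0,0,0,0,0],[0,0,0,0,0,0,0],[0,0,0,0,0,0,0],[0,0,0,0,0,0,0]], squeeze=25)

```text
clock: 4.22
tcp_pos: [0.581, 0.0449, 0.2493]
orientation: [-1.639, 2.677, -0.001]
contact_force: [-1.8, 0.5, 5.8]
grip_width: 0.0136
```

```bash
python3 -c "
from h import *
todo([.581,.046,.248],0.215);print(r.get_obs()['moment'])"
```

```text
clk 4.22 tcp [0.581  0.0449 0.2493] psi 2.6694214140188275 tilt [ 0.0024  0.0008 -1.    ] F [-1.7785  0.4821  5.8469] w 0.013586986523056625 j [-0.3328  0.3078  0.1862  1.7744 -0.0647  1.0628  2.5457]
shift [-0.0065  0.0035  0.0088] turn [0.0005 0.0009 0.7813]
[ 0.0954  0.3123 -0.0301]
```

Request:
send_rows(deltas=[[0,0,0,-0.01,0,0,0.03],[0,0,0,-0.01,0,0,0.06],[0,0,0,-0.01,0,0,0.09],[0,0,0,-0.01,0,0,0.12],[0,0,0,-0.01,0,0,0.15],[0,0,0,-0.01,0,0,0.18],[0,0,0,-0.01,0,0,0.21],[0,0,0,-0.01,0,0,0.24],[0,0,0,-0.01,0,0,0.27],[0,0,0,-0.01,0,0,0.3],[0,0,0,-0.01,0,0,0.3]])

```text
clock: 5.13
tcp_pos: [0.5798, 0.0464, 0.2494]
orientation: [0.242, -3.132, -0.003]
contact_force: [-2.2, 4.0, -0.2]
grip_width: 0.0136
```

```bash
python3 -c "
from h import *
todo([.581,.046,.248],0.215);print(r.get_obs()['moment'])"
```

```text
clk 5.13 tcp [0.5798 0.0464 0.2494] psi 1.7251552842922082 tilt [-0.0007  0.0017 -1.    ] F [-2.2463  3.9637 -0.2486] w 0.013647500722607897 j [-0.4691  0.3155  0.3563  1.7835 -0.1261  1.0651  1.6575]
shift [-0.0073 -0.0036  0.0091] turn [ 0.0004 -0.0005  0.4807]
[ 0.8278  0.4141 -0.0951]
```

Forces are low and the dial is turning, so I'll finish the turn.

Request:
send_rows(deltas=[[0,0,0,0,0,0,0.03],[0,0,0,0,0,0,0.06],[0,0,0,0,0,0,0.09],[0,0,0,0,0,0,0.12],[0,0,0,0,0,0,0.15],[0,0,0,0,0,0,0.18],[0,0,0,0,0,0,0.21],[0,0,0,0,0,0,0.24],[0,0,0,0,0,0,0.27],[0,0,0,0,0,0,0.3],[0,0,0,0,0,0,0.33],[0,0,0,0,0,0,0.36],[0,0,0,0,0,0,0.39],[0,0,0,0,0,0,0.42],[0,0,0,0,0,0,0.45],[0,0,0,0,0,0,0.48],[0,0,0,0,0,0,0.481],[0,0,0,0,0,0,0.481]])

```text
clock: 6.63
tcp_pos: [0.5814, 0.0487, 0.2494]
orientation: [-1.961, -2.453, -0.007]
contact_force: [2.8, 9.5, -3.3]
grip_width: 0.0133
```

```bash
python3 -c "
from h import *
todo([.581,.046,.35],0.215);print(r.get_obs()['moment'])"
```

```text
clk 6.63 tcp [0.5814 0.0487 0.2494] psi 0.2220714070325556 tilt [ 0.0023  0.0038 -1.    ] F [ 2.8261  9.4994 -3.2963] w 0.013264979581541634 j [-0.7005  0.3549  0.66    1.796  -0.2493  1.0715  0.2714]
shift [-0.015  -0.0043 -0.6706] turn [ 0.001  -0.001   0.0023]
[ 1.7885 -0.6853 -0.0839]
```

Request:
send_rows(deltas=[[0.6,0,0,0,0,0,0],[0.6,0,0,0,0,0,0],[0.6,0,0,0,0,0,0],[0.6,0,0,0,0,0,0],[0.6,0,0,-0.15,0,0,0],[0.6,0,0,-0.4,0,0,0],[0.6,0,0,-0.67,0,0,0],[0.6,0,0,-0.67,0,0,0]])

```text
clock: 7.3
tcp_pos: [0.5838, 0.0434, 0.3575]
orientation: [1.965, 2.441, 0.014]
contact_force: [1.9, 0.6, 0.6]
grip_width: 0.0511
```

Request:
send_rows(deltas=[[0.6,-0.25,-0.13,0,0,0,0],[0.6,-0.5,-0.26,0,0,0,0],[0.6,-0.75,-0.39,0,0,0,0],[0.6,-0.9,-0.51,0,0,0,0],[0.6,-0.9,-0.51,0,0,0,0],[0.6,-0.9,-0.51,0,0,0,0]])

```text
clock: 7.8
tcp_pos: [0.5335, -0.1063, 0.3501]
orientation: [1.975, 2.443, 0.002]
contact_force: [0.5, 0.3, -0.2]
grip_width: 0.0515
```

```bash
python3 - <<'E'
from h import *
f=grab('top');g=grab('side')
todo([.537,-.098,.175],.215)
a=cv2.resize(f['bgr'][150:230,270:370],None,fx=4,fy=4,interpolation=cv2.INTER_CUBIC)
b=cv2.resize(g['bgr'][145:225,270:370],None,fx=4,fy=4,interpolation=cv2.INTER_CUBIC)
cv2.imwrite('pics/d1.png',np.hstack([a,b]))
for o in blobs(f,'blue',(285,160,345,215)):
    print(o);E=[onz(f,*o[i],.273) for i in(2,3)];d=E[0]-E[1];print('bar az',np.arctan2(d[1],d[0]),np.linalg.norm(d),onz(f,*o[1],.273))
for o in blobs(g,'blue',(290,140,350,200)):
    E=[onz(g,*o[i],.27) for i in(2,3)];d=E[0]-E[1];print('bar az s',np.arctan2(d[1],d[0]),np.linalg.norm(d),o)
E
```

```text
clk 7.9 tcp [ 0.5348 -0.1028  0.3497] psi 0.21705440117085173 tilt [ 0.0003  0.0006 -1.    ] F [ 0.9603  0.7459 -0.1026] w 0.05124036927681866 j [-0.5733  0.1912  0.7687  1.7505 -0.1401  1.2556  0.4469]
shift [0.0273 0.021  1.1648] turn [ 0.0001 -0.0002  0.0007]
(161, array([313.3043, 187.1056]), array([328.2047, 183.974 ]), array([298.62  , 190.1918]))
bar az -1.3466731893047932 0.07361415673828636 [0.5788 0.0462 0.273 ]
bar az s 1.2098492981811975 0.033720982047119166 (32, array([328.25, 173.25]), array([327.9395, 168.9324]), array([328.5937, 178.0292]))
```

View pics/d1.png

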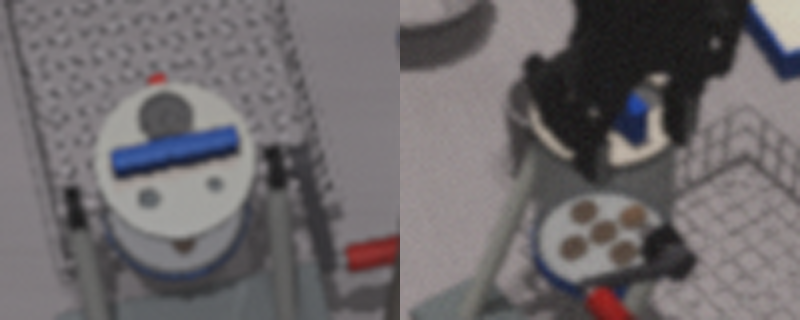

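The dial is aligned: the bar direction gives about 0.01 rad, and in the crop the hole at (166,116) sits on the line from the disc centre to the red mark at (157,78). Now the crank grip.

Request:
send_rows(deltas=[[0.6,-0.03,0.013,0.2,0,0,0],[0.6,-0.03,0.013,0.45,0,0,0],[0.6,-0.03,0.013,0.6,0,0,0],[0.6,-0.03,0.013,0.6,0,0,0]])

```text
clock: 8.23
tcp_pos: [0.535, -0.1049, 0.255]
orientation: [-1.961, -2.446, 0.009]
contact_force: [-1.3, 1.2, 0.4]
grip_width: 0.0515
```

Request:
send_rows(deltas=[[0.6,0,0,0.2,0,0,0],[0.6,0,0,0.4,0,0,0],[0.6,0,0,0.55,0,0,0],[0.6,0,0,0.59,0,0,0],[0.6,0,0,0.59,0,0,0]])

```text
clock: 8.65
tcp_pos: [0.5374, -0.1065, 0.1709]
orientation: [-1.966, -2.449, 0.002]
contact_force: [1.3, -0.1, 0.3]
grip_width: 0.0513
```

```bash
python3 - <<'E'
from h import *
f=grab('top');g=grab('side')
todo([.5377,-.1068,.171],.215)
a=cv2.resize(f['bgr'][170:250,320:420],None,fx=4,fy=4,interpolation=cv2.INTER_CUBIC)
b=cv2.resize(g['bgr'][175:255,280:380],None,fx=4,fy=4,interpolation=cv2.INTER_CUBIC)
cv2.imwrite('pics/c1.png',np.hstack([a,b]))
E
```

```text
clk 8.75 tcp [ 0.5387 -0.1074  0.1729] psi 0.216902186747139 tilt [ 0.0021 -0.0002 -1.    ] F [-0.0698  1.0077 -0.3783] w 0.05109777615403308 j [-0.4582  0.4003  0.6906  1.9527 -0.3234  0.8975  0.6147]
shift [ 0.0052 -0.006   0.0128] turn [0.0006 0.0002 0.0006]
```

View pics/c1.png

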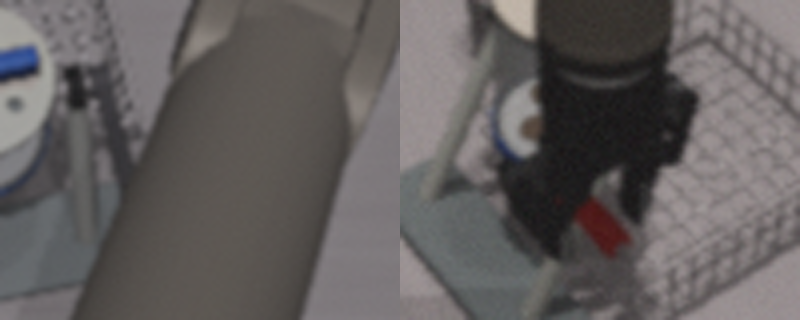

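The fingers straddle the red grip, which shows at about (600,225) in the side crop. I'll close on it.

Request:
send_rows(deltas=[[0.3,0,0,0.01,0,0,0],[0.1,0,0,0.01,0,0,0],[0,0,0,0.01,0,0,0],[0,0,0,0.01,0,0,0],[0,0,0,0.01,0,0,0],[0,0,0,0.01,0,0,0]], squeeze=40)

```text
clock: 9.25
tcp_pos: [0.5381, -0.1076, 0.171]
orientation: [1.968, 2.447, 0.003]
contact_force: [-2.1, 1.5, 7.2]
grip_width: 0.0189
```

```bash
python3 - <<'E'
from h import *
todo([.5377,-.1068,.171],.215)
q0=0
for q in np.arange(0,2.51,.1): print(round(q,2),np.round([80*(np.sin(q-1.25)+np.sin(1.25))/150,-80*(np.cos(q-1.25)-np.cos(1.25))/150],3))
E
```

```text
clk 9.25 tcp [ 0.5381 -0.1076  0.171 ] psi 0.21608857210296892 tilt [ 0.002   0.0005 -1.    ] F [-2.0646  1.5217  7.1831] w 0.0189130106411037 j [-0.4562  0.4021  0.6893  1.9554 -0.3262  0.8938  0.6171]
shift [ 0.0058 -0.0017  0.0001] turn [ 0.0006 -0.      0.0003]
0.0 [ 0. -0.]
0.1 [ 0.019 -0.05 ]
0.2 [ 0.043 -0.097]
0.3 [ 0.072 -0.142]
0.4 [ 0.105 -0.184]
0.5 [ 0.143 -0.222]
0.6 [ 0.183 -0.256]
0.7 [ 0.227 -0.287]
0.8 [ 0.274 -0.312]
0.9 [ 0.323 -0.333]
1.0 [ 0.374 -0.349]
1.1 [ 0.426 -0.359]
1.2 [ 0.479 -0.364]
1.3 [ 0.533 -0.364]
1.4 [ 0.586 -0.359]
1.5 [ 0.638 -0.349]
1.6 [ 0.689 -0.333]
1.7 [ 0.738 -0.312]
1.8 [ 0.785 -0.287]
1.9 [ 0.829 -0.256]
2.0 [ 0.87  -0.222]
2.1 [ 0.907 -0.184]
2.2 [ 0.94  -0.142]
2.3 [ 0.969 -0.097]
2.4 [ 0.993 -0.05 ]
2.5 [ 1.012 -0.   ]
```

Request:
send_rows(deltas=[[0,0,0.019,-0.05,0,0,0],[0,0,0.043,-0.097,0,0,0],[0,0,0.072,-0.142,0,0,0],[0,0,0.105,-0.184,0,0,0],[0,0,0.143,-0.222,0,0,0],[0,0,0.183,-0.256,0,0,0],[0,0,0.227,-0.287,0,0,0],[0,0,0.274,-0.312,0,0,0],[0,0,0.323,-0.333,0,0,0],[0,0,0.374,-0.349,0,0,0],[0,0,0.426,-0.359,0,0,0],[0,0,0.479,-0.364,0,0,0],[0,0,0.479,-0.364,0,0,0]])

```text
clock: 10.33
tcp_pos: [0.6113, -0.0915, 0.2259]
orientation: [1.964, 2.445, 0.005]
contact_force: [5.4, 0.7, 4.4]
grip_width: 0.0189
```

```bash
cat >> h.py <<'E'
P=np.array([.581,.046,.165]); Y=.215
def crank(yo=-.14):
    o=r.get_obs(); d=o['tcp_pos']+[0,0,.019]-P; s=np.array([np.cos(Y)*d[0]+np.sin(Y)*d[1],-np.sin(Y)*d[0]+np.cos(Y)*d[1],d[2]])
    print('clk',round(o['clock'],2),'stand xyz mm',s*1e3,'r',np.hypot(s[0],s[2])*1e3,'q',1.25+np.arctan2(s[0],s[2]),'F',o['contact_force'],'w',o['grip_width'],'j',o['joints'])
def want(q): # shares along tool y, z from measured pose to angle q
    o=r.get_obs(); M=R.from_rotvec(o['orientation']).as_matrix()
    t=P+[np.cos(Y)*.08*np.sin(q-1.25)+np.sin(Y)*.14,np.sin(Y)*.08*np.sin(q-1.25)-np.cos(Y)*.14,.08*np.cos(q-1.25)-.019]
    return M.T@(t-o['tcp_pos'])/.15
E
python3 -c "
from h import *
crank()
for q in np.arange(1.3,2.51,.1):print(round(q,2),want(q).round(3))"
```

```text
clk 10.33 stand xyz mm [   0.2717 -140.8103   79.86  ] r 79.8604169451826 q 1.2534016784123787 F [5.3916 0.7047 4.437 ] w 0.018923460318427326 j [-0.4605  0.4541  0.6939  1.7434 -0.3284  1.057   0.5631]
1.3 [ 0.005  0.025 -0.   ]
1.4 [0.005 0.078 0.005]
1.5 [0.005 0.13  0.016]
1.6 [0.005 0.181 0.032]
1.7 [0.005 0.23  0.053]
1.8 [0.005 0.277 0.079]
1.9 [0.005 0.32  0.11 ]
2.0 [0.005 0.361 0.144]
2.1 [0.005 0.398 0.183]
2.2 [0.005 0.431 0.225]
2.3 [0.005 0.459 0.27 ]
2.4 [0.005 0.483 0.317]
2.5 [0.005 0.502 0.367]
```

Request:
send_rows(deltas=[[0,0,0.025,0,0,0,0],[0,0,0.078,0.005,0,0,0],[0,0,0.13,0.016,0,0,0],[0,0,0.181,0.032,0,0,0],[0,0,0.23,0.053,0,0,0],[0,0,0.277,0.079,0,0,0],[0,0,0.32,0.11,0,0,0],[0,0,0.341,0.127,0,0,0],[0,0,0.361,0.144,0,0,0],[0,0,0.38,0.163,0,0,0],[0,0,0.398,0.183,0,0,0],[0,0,0.415,0.204,0,0,0],[0,0,0.431,0.225,0,0,0],[0,0,0.446,0.247,0,0,0],[0,0,0.459,0.27,0,0,0],[0,0,0.471,0.293,0,0,0],[0,0,0.483,0.317,0,0,0],[0,0,0.493,0.342,0,0,0],[0,0,0.5,0.36,0,0,0],[0,0,0.5,0.36,0,0,0]])

```text
clock: 12.0
tcp_pos: [0.686, -0.0751, 0.1723]
orientation: [1.962, 2.443, 0.01]
contact_force: [13.0, 0.3, -0.2]
grip_width: 0.0186
```

Request:
send_rows(deltas=[[0,0,0,0,0,0,0],[0,0,0,0,0,0,0],[0,0,0,0,0,0,0],[0,0,0,0,0,0,0],[0,0,0,0,0,0,0],[0,0,0,0,0,0,0],[0,0,0,0,0,0,0],[0,0,0,0,0,0,0]])

```text
clock: 12.67
tcp_pos: [0.686, -0.0751, 0.1723]
orientation: [1.962, 2.442, 0.011]
contact_force: [13.6, -0.6, -0.0]
grip_width: 0.0184
```

```bash
python3 - <<'E'
from h import *
f=grab('top');g=grab('side')
crank()
a=cv2.resize(f['bgr'][115:235,255:375],None,fx=3.3,fy=3.3,interpolation=cv2.INTER_CUBIC)
b=cv2.resize(g['bgr'][145:265,290:410],None,fx=3.3,fy=3.3,interpolation=cv2.INTER_CUBIC)
cv2.imwrite('pics/t1.png',np.hstack([a,b]))
E
```

```text
clk 12.77 stand xyz mm [  76.7926 -140.7131   26.2906] r 81.16828466826689 q 2.4909454081929714 F [13.3988 -0.2682  0.0339] w 0.018449018603661445 j [-0.4019  0.6248  0.6344  1.6118 -0.4172  1.0319  0.5731]
```

View pics/t1.png

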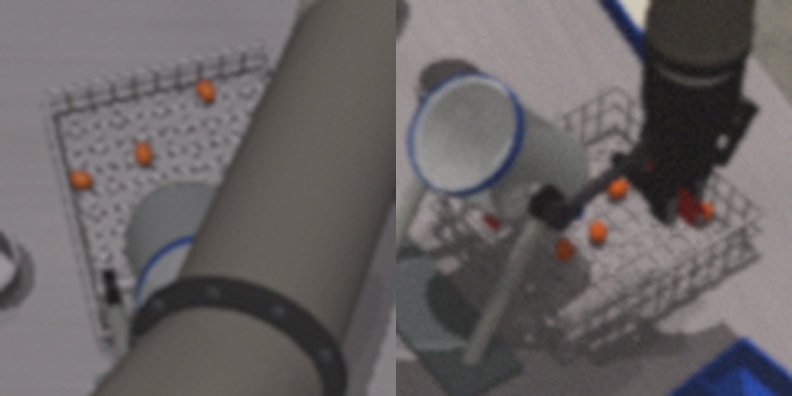

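The top crop shows three caps in the basket and the side crop shows four. I'll match them by position.

```bash
cat >> h.py <<'E'
def caps(f,g):
    for n,x,b in(('top',f,(240,100,400,240)),('side',g,(290,140,420,270))):
        for o in blobs(x,'orange',b,4):
            d=onz(x,*o[1],.012)-P; print(n,o[0],o[1],'stand mm',np.round([1e3*(np.cos(Y)*d[0]+np.sin(Y)*d[1]),1e3*(-np.sin(Y)*d[0]+np.cos(Y)*d[1])]))
E
python3 -c "
from h import *
caps(grab('top'),grab('side'))"
```

```text
top 23 [278.9565 169.0435] stand mm [141.  78.]
top 21 [316.9524 142.0476] stand mm [202. -53.]
top 20 [298.   161.15] stand mm [154.  17.]
side 24 [356.7083 201.4583] stand mm [159.  19.]
side 20 [350.6  214.75] stand mm [109. -14.]
side 14 [340.5 220. ] stand mm [ 70. -14.]
side 6 [384.1667 208.1667] stand mm [212. -52.]
```

Those are five distinct positions. I'll swing halfway back and recheck.

Request:
send_rows(deltas=[[0,0,-0.017,-0.043,0,0,0],[0,0,-0.041,-0.09,0,0,0],[0,0,-0.069,-0.135,0,0,0],[0,0,-0.102,-0.177,0,0,0],[0,0,-0.139,-0.216,0,0,0],[0,0,-0.18,-0.25,0,0,0],[0,0,-0.223,-0.281,0,0,0],[0,0,-0.27,-0.307,0,0,0],[0,0,-0.319,-0.328,0,0,0],[0,0,-0.37,-0.344,0,0,0],[0,0,-0.422,-0.355,0,0,0],[0,0,-0.475,-0.36,0,0,0],[0,0,-0.475,-0.36,0,0,0],[0,0,-0.475,-0.36,0,0,0]])

```text
clock: 14.03
tcp_pos: [0.613, -0.0911, 0.2258]
orientation: [1.966, 2.446, 0.005]
contact_force: [3.8, -0.3, 7.8]
grip_width: 0.0189
```

```bash
python3 - <<'E'
from h import *
f=grab('top');g=grab('side')
crank(); caps(f,g)
for q in np.arange(1.2,-.01,-.1):print(round(q,2),want(q).round(3))
a=cv2.resize(f['bgr'][115:235,255:375],None,fx=3.3,fy=3.3,interpolation=cv2.INTER_CUBIC)
b=cv2.resize(g['bgr'][145:265,290:410],None,fx=3.3,fy=3.3,interpolation=cv2.INTER_CUBIC)
cv2.imwrite('pics/t2.png',np.hstack([a,b]))
E
```

```text
clk 14.13 stand xyz mm [   2.0131 -140.7848   79.8037] r 79.82908403108937 q 1.2752204335921025 F [2.1026 0.497  7.8092] w 0.018866767599597028 j [-0.4591  0.4583  0.6938  1.738  -0.3312  1.061   0.5633]
top 23 [278.9565 169.0435] stand mm [141.  78.]
top 20 [317.   141.95] stand mm [203. -53.]
side 20 [382.75 208.95] stand mm [206. -52.]
side 18 [340.5    220.1667] stand mm [ 70. -14.]
side 17 [350.7059 214.7647] stand mm [109. -15.]
1.2 [ 0.005 -0.04  -0.001]
1.1 [ 0.005 -0.093  0.004]
1.0 [ 0.005 -0.145  0.015]
0.9 [ 0.006 -0.196  0.03 ]
0.8 [ 0.006 -0.246  0.051]
0.7 [ 0.006 -0.292  0.076]
0.6 [ 0.006 -0.337  0.106]
0.5 [ 0.006 -0.378  0.14 ]
0.4 [ 0.006 -0.415  0.178]
0.3 [ 0.006 -0.448  0.22 ]
0.2 [ 0.006 -0.477  0.265]
0.1 [ 0.006 -0.501  0.312]
-0.0 [ 0.006 -0.521  0.362]
```

View pics/t2.png

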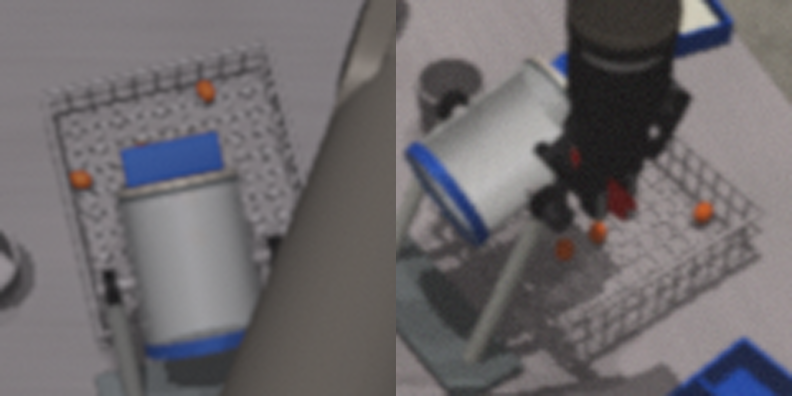

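All five stayed put in the basket: the two caps under the jar didn't move with it, and (157,18) is now hidden under the lid. I'll swing fully upright.

Request:
send_rows(deltas=[[0,0,-0.04,-0.001,0,0,0],[0,0,-0.093,0.004,0,0,0],[0,0,-0.145,0.015,0,0,0],[0,0,-0.196,0.03,0,0,0],[0,0,-0.246,0.051,0,0,0],[0,0,-0.292,0.076,0,0,0],[0,0,-0.337,0.106,0,0,0],[0,0,-0.378,0.14,0,0,0],[0,0,-0.415,0.178,0,0,0],[0,0,-0.448,0.22,0,0,0],[0,0,-0.477,0.265,0,0,0],[0,0,-0.501,0.312,0,0,0],[0,0,-0.521,0.362,0,0,0],[0,0,-0.53,0.385,0,0,0],[0,0,-0.53,0.385,0,0,0],[0,0,-0.53,0.385,0,0,0],[0,0,-0.53,0.385,0,0,0]])

```text
clock: 15.55
tcp_pos: [0.5382, -0.1076, 0.1706]
orientation: [1.964, 2.444, 0.011]
contact_force: [0.1, 3.9, 27.6]
grip_width: 0.0186
```

```bash
python3 -c "
from h import *
crank();print(want(0),want(-.05))"
```

```text
clk 15.55 stand xyz mm [ -74.5923 -140.9418   24.5644] r 78.53289798986987 q -0.002665732262878029 F [ 0.0513  3.9397 27.5787] w 0.018557615511369505 j [-0.4561  0.399   0.6893  1.9607 -0.3298  0.8848  0.6216]
[ 0.0063 -0.0088 -0.0045] [ 0.0063 -0.0168  0.0209]
```

Request:
send_rows(deltas=[[0,0,0,-0.01,0,0,0],[0.2,0,0,-0.01,0,0,0],[0.4,0,0,-0.01,0,0,0],[0.6,0,0,-0.01,0,0,0],[0.6,0,0,-0.01,0,0,0],[0.6,0,0,-0.01,0,0,0],[0.6,0,0,-0.01,0,0,0]])

```text
clock: 16.13
tcp_pos: [0.5328, -0.1084, 0.1676]
orientation: [-1.968, -2.447, 0.002]
contact_force: [-0.2, 0.1, 0.2]
grip_width: 0.0514
```

Request:
send_rows(deltas=[[0.6,0,0,-0.15,0,0,0],[0.6,0,0,-0.3,0,0,0],[0.6,0,0,-0.55,0,0,0],[0.6,0,0,-0.8,0,0,0],[0.6,0,0,-1,0,0,0],[0.6,-0.25,0,-1,0,0,0],[0.6,-0.5,0,-1,0,0,0],[0.6,-0.75,0,-1,0,0,0],[0.6,-1,0,-1,0,0,0],[0.6,-1,0,-1,0,0,0]])

```text
clock: 16.97
tcp_pos: [0.5639, -0.2635, 0.3181]
orientation: [1.979, 2.437, -0.007]
contact_force: [-2.4, 0.2, 0.7]
grip_width: 0.051
```

Request:
send_rows(deltas=[[0.6,-0.25,0,0,0,0,0],[0.6,-0.5,-0.15,0,0,0,0],[0.6,-0.75,-0.3,0,0,0,0],[0.6,-0.9,-0.4,0,0,0,0],[0.6,-0.9,-0.4,0,0,0,0],[0.6,-0.9,-0.4,0,0,0,0]])

```text
clock: 17.47
tcp_pos: [0.5338, -0.4022, 0.3177]
orientation: [-1.975, -2.442, 0.002]
contact_force: [0.6, 0.6, 0.2]
grip_width: 0.0512
```

```bash
python3 - <<'E'
from h import *
f=grab('top');g=grab('side')
crank(); caps(f,g)
rt=blobs(f,'red',(340,190,400,230));rs=blobs(g,'red',(300,200,350,250))
print(rt[:1],rs[:1])
a=cv2.resize(f['bgr'][115:255,255:395],None,fx=2.85,fy=2.85,interpolation=cv2.INTER_CUBIC)
b=cv2.resize(g['bgr'][145:285,280:420],None,fx=2.85,fy=2.85,interpolation=cv2.INTER_CUBIC)
cv2.imwrite('pics/e1.png',np.hstack([a,b]))
f0=cv2.imread('pics/top0.png');d=cv2.absdiff(f0,f['bgr']).max(2);cv2.imwrite('pics/e2.png',np.vstack([f['bgr'][:280],]))
E
```

```text
clk 17.57 stand xyz mm [-138.4593 -424.9432  171.5446] r 220.4507515916062 q 0.5709249210160086 F [-0.3979  1.5998 -0.0215] w 0.0509682815836041 j [ 0.0219  0.4951  0.7885  1.5032 -0.3586  1.2937  1.0658]
top 23 [279. 169.] stand mm [141.  78.]
top 20 [317.   141.95] stand mm [203. -53.]
top 19 [297.8947 161.1579] stand mm [154.  17.]
side 20 [340.55 219.9 ] stand mm [ 71. -13.]
side 20 [341.9  191.95] stand mm [145.  79.]
side 19 [350.5789 214.8947] stand mm [108. -15.]
side 19 [356.7368 201.7368] stand mm [158.  18.]
side 11 [381.8182 208.7273] stand mm [204. -50.]
[(143, array([369.5734, 211.6853]), array([382.0483, 209.247 ]), array([357.2152, 214.1009]))] [(174, array([326.1322, 226.7126]), array([318.0538, 217.8638]), array([334.2465, 235.6008]))]
```

View pics/e1.png

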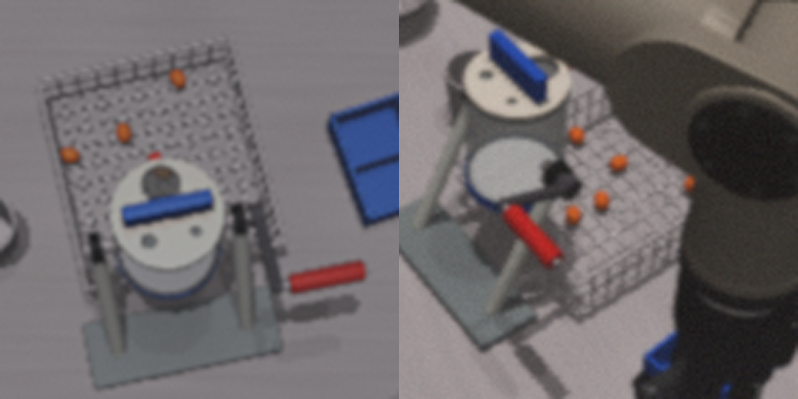

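All five caps show in the basket, the jar is empty and the grip is back on its starting pixels. I'll compare the bystanders and basket against the first picture, then hand in.

```bash
python3 - <<'E'
from h import *
f=grab('top');f0=cv2.imread('pics/top0.png')
for n,(x0,y0,x1,y1) in dict(basket=(266,128,352,165),tray=(365,145,412,196),cup=(234,178,266,212),bowl=(158,182,202,235),tape=(176,240,214,275),brush=(402,255,482,282),spray=(456,198,498,232)).items():
    print(n,cv2.phaseCorrelate(*[cv2.GaussianBlur(cv2.cvtColor(i[y0:y1,x0:x1],6),(3,3),0).astype(np.float32) for i in(f0,f['bgr'])]))
print(r.get_obs()['contact_force'],r.hand_in())
E
```

```text
basket ((-0.05312129439386126, -0.031509351325816226), 0.9191995380984412)
tray ((0.05208917739178531, -0.0028832149707476162), 1.0053114697889045)
cup ((-0.15298760542622603, 0.10584282106718845), 0.9343452548815144)
bowl ((0.49570650582170117, -0.029351722058834184), 1.0075678488845197)
tape ((0.008691251404183475, -0.00958064801495695), 1.0062887664470408)
brush ((-31.5838104404679, 4.220695838256955), 0.3420400623921995)
spray ((0.6480538106070135, -0.5464122256187878), 0.6632124509340451)
the job is handed in; nothing more can be done
[-0.4716  0.5954 -0.3854] None
```

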